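# Fetch the controller plate from the scooter battery box

## Task

Lift the tray of bolts off the battery box, keeping it level, and set it down on the middle of the rubber mat; then swing the box's flap fully open and draw out the controller plate standing in the slot inside. Finish while holding the plate: keep it still and upright, tab uppermost, over the middle of the light panel with its lower edge at least 12 cm above the bench, the flap left open and the tray on the mat; leave everything else alone.

Things in the scene. Friction and masses are not known exactly. Their poses are not given: they have to be found in the camera images.
- box: (All sizes in mm.) Black open-topped scooter battery box fixed to the bench, outside 140 (x) x 170 (y) x 90 high, walls and floor 6. Origin: centre of its underside; z up. Its -x side faces roughly towards the robot. A flap covers its top. Inside, parallel to its y axis, two grey guide rails reach 38 above the bench and leave a 12 wide slot centred at x = -15; behind it (x from 25 to 61) lies a low blue battery pack, top 40 above the bench.
- flap (a joint): Hinge of the dark steel cover flap, rad: 0 shut, 1.75 at its stop, leaning a little back past vertical. Stiff hinge (friction about 0.2 N m): it stays where it is left. The axis runs along the box's y axis at the top of its +x wall, so the free edge (towards -x) goes up and over towards +x as the value grows. The flap reaches 145 mm from the axis, is 170 wide and 8 thick, with two low ribs (4 high, 150 apart inside) that locate the tray.
- flap_tab (a point): Centre of the flap's aluminium finger tab: sizes in mm: a disc 24 across and 14 thick (thick along the box's y axis) on a short stem, upright on the flap's upper face. With the flap shut it lies 55 towards -x from the box's centre, 128 above the bench, 30 above the flap's face. It lies 125 along the flap and 38 above it from the hinge axis. Pinched on its two flat sides it can pivot between the fingers, so the tool need not tilt as the flap swings.
- flap_hinge (a point): Middle of the hinge axis, 70 mm towards +x from the box's centre and 90 mm above the bench. Its x, y, z axes turn with the flap.
- tray: Steel tote tray of bolts, 95 (x) x 140 (y) mm, walls 35 high and 4 thick, with a wooden handle bar along its x axis over the middle: bar 95 long, 12 x 12, from 76 to 88 above the tray's underside. The bolts are fixed in it. Mass about 0.35 kg. Origin: centre of its underside. It starts sitting on top of the shut flap, behind the finger tab, its axes parallel to the box's.
- plate: Aluminium controller plate, hidden under the flap: body 80 (y) x 50 high x 8 thick (x) mm, with a pull tab 36 wide and 8 thick in the middle of its top edge, from 49 to 77 above the lower edge. Mass about 0.15 kg. Origin: middle of the lower edge; z up towards the tab. It stands upright in the box's slot, lower edge 6 above the bench, its y axis along the box's y axis, up to 20 off the middle along the slot.
- mat: Flat black rubber mat on the bench, 180 (x) x 160 (y) x 3 mm thick, on one side of the box (left or right). Origin: centre of its underside.
- panel: Flat inspection light panel with aluminium frame and white face, 160 x 160 x 12 mm high, on the other side of the box from the mat. Origin: centre of its underside.
- bearing: Bystander, to be left alone: steel ball-bearing ring, 38 mm across, 12 mm high.
- socket: Bystander, to be left alone: steel spanner socket standing on end, 26 mm across, 32 mm high.
- disc: Bystander, to be left alone: flat steel ring, 120 mm across, 6 mm thick.
- screwdriver: Bystander, to be left alone: screwdriver lying down.
- wrench: Bystander, to be left alone: steel open-ended wrench lying down.
Mind the look-alikes: they are no part of the job. Of the things shaped like the mat, the black one is meant.

How it is judged:
By the outcome, as a careful person would: the job done as asked, in the order asked, and still so for the second after the job is handed in, while the arm keeps its last pose, push and grip.
It also fails if it takes over 72 s, if anything falls off the work surface, if the arm or the gripper's body presses on something with over 40 N, if the wrist force passes 120 N, or if a joint passes its speed limit or range.

## Robot

A 6-joint arm with a two-finger parallel gripper is mounted at the origin on the work surface. World frame = base frame: x ahead of the robot, y to its left, z up, the work surface at z = 0. Lengths are in m, angles in rad, forces in N, time in s.
With the tool pointing down it reaches from about 0.375 to 0.9 m from the base axis. Payload 3.1 kg.
Tool frame: the origin (TCP) lies midway between the tips of the shut fingers; the grasp point (between the pads) lies 19 mm behind it; z points along the fingers, x is the direction in which the jaws open and shut, and the axes are right-handed (so a half turn about z gives the same grasp; the last joint's range is limited). The gripper opens to 85 mm and grips with 20 to 120 N. Pads are 22 mm wide; open, the fingers measure 114 mm over their backs; the gripper's body (76 mm by 85 mm) begins 54 mm behind the grasp point. The pads swing forward as they close: fully open they stand 13 mm farther back than shut.
Start: joints at [1.046, 0.527, 1.433, -0, 1.181, -0.178], TCP at [0.212, 0.588, 0.231] pointing down, gripper open.
Joint ranges: [-3.08, 3.08], [-0.75, 2.2], [0.22, 2.44], [-1.43, 4.57], [0, 2.65], [-2.85, 2.85]. Speed limits (rad/s): [2.79, 2.79, 3.14, 3.14, 3.14, 3.14].

## Interface

Orientations are given as a unit quaternion [x, y, z, w].
In Python, from station import * gives the robot as it stands.
- The arm moves only by the tool servo_tool, never from a script. Its argument "targets" is a list of rows, each a list of 6 numbers: the shift along the tool's x, y, z in mm, then the turn, a rotation vector about the tool's x, y, z in degrees. A call has 1 to 10 rows; each row is the pose to reach, as a shift and turn from the pose commanded when the call began, along the tool's axes at that moment; what a row does not reach only later rows make up. A row lasts 1/8 s, in which the tool goes at most 62.5 mm and 10.7 degrees, less where a joint would pass 70% of its speed; a pose out of reach is approached as far as the arm can. A call with a gripper value outside its range is refused whole. "gripper" is the finger opening in mm, from 0 to 85.4, set as the call begins (left out, the last holds). The fingers move at their own pace and stop on an object; "newtons" is the grip in N (left out, the last holds). Time passes only in rows, so rows that repeat a pose let the fingers close. It gives the time, the measured TCP pose, the force and the opening at its end, in the units of the state.
- sense(): the state, without advancing time (a new reading comes with each control period).
- snapshot(name): name is "scene" or "top" or "wrist"; returns a dict with "color" (384x512x3 uint8, red, green, blue), "vfov" (degrees; the focal length in pixels is half the picture's height over the tangent of half this angle, whatever the lens; pixels are square), "cx", "cy" (the principal point, pixels), "D" ([k1, k2, p1, p2, k3] as OpenCV has them; the pictures are not rectified), "R" (3x3) and "t" (3): a world point X has camera coordinates R X + t. Camera axes: x right, y down, z forward; pixel columns grow to the right and rows downward; lengths in m; the calibration is good to about 2 mm. A picture is of the moment at which its call begins. There is no depth.
- sign_off(): hands the job in, once; it reports no verdict.
The state is a dict: "t": time; "q": joint angles; "qd": joint speeds; "tau": joint torques, N m; "tcp_pos": TCP position; "tool_rot": TCP orientation; "force": force on the tool from outside, world axes, zero at the start; "ft_torque": the same for the moment, N m; "finger_gap": opening from 0.0 (shut) to 1.0 (fully open).
Only numpy, scipy, OpenCV 4.12 (cv2) and the standard library are available. Lean on these libraries where they do the work, as an engineer would, in place of code of your own. Each camera call takes 0.05 s, during which the arm holds its last target. There are 200 camera calls.

## Working session

There is one attempt and no reset: what is moved stays moved. The work goes in short steps, Python scripts to look and compute and a tool call to move; the robot and the scene stay as the last step left them, time stands still between calls to the robot, and variables do not carry over. Pictures are saved under pics/ and viewed, about 8 in all and at most 12, crops included, and the job is handed in when it is done.

Besides the shell and the picture viewer there is one more tool, called by a JSON object that holds its "method" and its "body", one argument or row to a line. servo_tool: Moves the arm, as the interface text tells. Its arguments: {"type":"object","properties":{"targets":{"type":"array","items":{"type":"array","items":{"type":"number"}}},"gripper":{"type":"number"},"newtons":{"type":"number"}},"required":["targets"]}

```bash
ls; mkdir -p pics
cat > h.py <<'E'
from station import *
import numpy as np, cv2, json
from scipy.spatial.transform import Rotation as Ro
def cam(s):
    f=s["color"].shape[0]/2/np.tan(np.radians(s["vfov"])/2)
    return np.array([[f,0,s["cx"]],[0,f,s["cy"]],[0,0,1]]),np.array(s["D"],float),np.array(s["R"]),np.array(s["t"])
def snap(n,fn,sc=1.5):
    s=snapshot(n); np.savez('pics/'+fn+'.npz',**{k:np.array(s[k]) for k in s})
    im=cv2.cvtColor(s["color"],cv2.COLOR_RGB2BGR)
    cv2.imwrite('pics/'+fn+'.png',cv2.resize(im,None,fx=sc,fy=sc,interpolation=cv2.INTER_CUBIC)); return s
def load(fn): return dict(np.load('pics/'+fn+'.npz'))
def back(s,px,z):
    K,D,R,t=cam(s); o=[]
    for (u,v) in np.atleast_2d(px):
        n=cv2.undistortPoints(np.array([[[u,v]]],float),K,D)[0,0]
        d=R.T@np.array([n[0],n[1],1]); c=-R.T@t
        o.append(c+d*(z-c[2])/d[2])
    return np.array(o)
def proj(s,X):
    K,D,R,t=cam(s); return cv2.projectPoints(np.array(X,float).reshape(-1,1,3),cv2.Rodrigues(R)[0],t,K,D)[0][:,0]
E
python3 - <<'E'
from h import *
for n in("top","scene"):
    s=snap(n,n+'0'); print(n,s["vfov"],s["cx"],s["cy"],-s["R"].T@s["t"],s["R"].round(2).tolist())
S=sense();print(S)
E
```

```text
pics
top 43.76467155439181 259.8774096452718 191.77571038732134 [0.39048839 0.11517684 1.72571169] [[0.0, -1.0, 0.01], [-1.0, -0.0, -0.08], [0.08, -0.01, -1.0]]
scene 56.927420299763796 257.7234500190318 194.1921940681657 [1.12107774 0.06277112 1.05743663] [[0.1, 0.99, -0.02], [0.83, -0.09, -0.54], [-0.54, 0.04, -0.84]]
{'t': 0.1, 'q': array([ 1.04550677e+00,  5.28359013e-01,  1.43377133e+00,  1.20005680e-06,
        1.18141017e+00, -1.78488360e-01]), 'qd': array([ 0.00135399, -0.00219057, -0.00284125, -0.00112728, -0.00236853,
       -0.00030103]), 'tau': array([-3.28943861e-05, -4.43304169e+01, -1.78586054e+01, -2.10182689e-04,
        3.85441774e-03,  2.59466117e-05]), 'tcp_pos': array([0.21206929, 0.58723746, 0.2304411 ]), 'tool_rot': array([ 8.18501785e-01,  5.74503158e-01, -8.84072017e-04,  4.08603559e-04]), 'force': array([-0.44390767, -0.24041007,  0.56010691]), 'ft_torque': array([-0.01061085,  0.01932685,  0.00813953]), 'finger_gap': 0.9954093133668201}
```

View pics/top0.png

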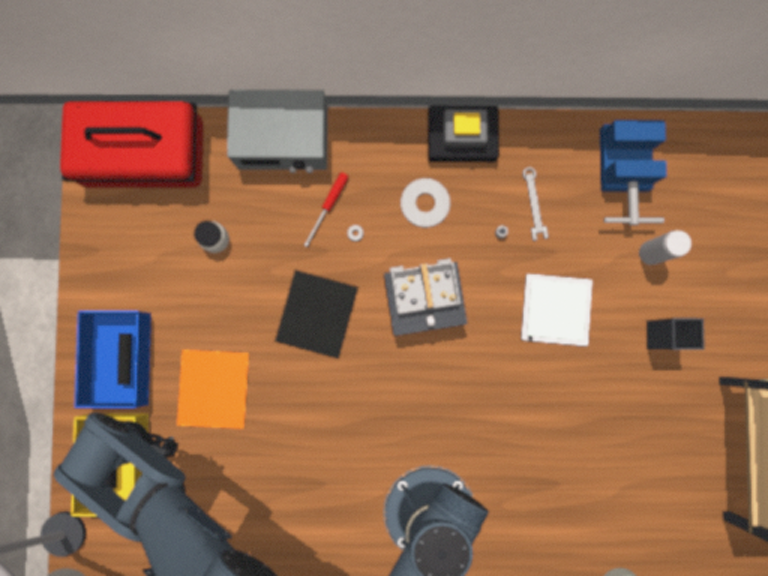

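View pics/scene0.png

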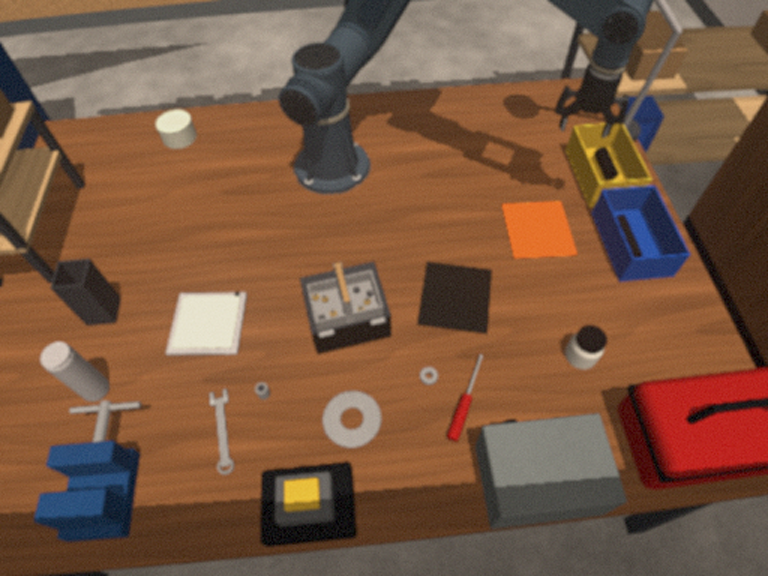

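The top view shows the black mat at (317,313), the box with the tray at (427,290), the finger tab at (431,321) and the panel at (557,310). The orange mat is a look-alike. Next I'll enlarge the box in both views.

Run:
```python
from h import *
s=load('top0')
m=back(s,np.array([(297,271),(357,287),(340,357),(276,340)])/1.5,0.003)
p=back(s,np.array([(527,274),(592,277),(589,346),(522,340)])/1.5,0.012)
for n,c in(("mat",m),("panel",p)):
    e=c[0]-c[3];print(n,c.mean(0).round(4),"sides",[round(np.linalg.norm(c[i]-c[i-1]),3) for i in range(4)],"yaw",np.degrees(np.arctan2(e[1],e[0])).round(1))
print("tab",back(s,np.array([(431,321)])/1.5,.138))
print("handle",back(s,np.array([(424,264),(430,307)])/1.5,.098+.088))
a=s["color"][165:230,250:318]; a=cv2.resize(a,None,fx=6,fy=6,interpolation=cv2.INTER_CUBIC)
s2=load('scene0'); b=s2["color"][168:240,195:265]; b=cv2.resize(b,(390,390),interpolation=cv2.INTER_CUBIC)
print(a.shape)
cv2.imwrite('pics/crop0.png',np.hstack([a[:390],b])[:,:,::-1])
```

```text
mat [0.4676 0.2682 0.003 ] sides [np.float64(0.173), np.float64(0.15), np.float64(0.173), np.float64(0.159)] yaw -16.1
panel [ 0.4797 -0.3083  0.012 ] sides [np.float64(0.159), np.float64(0.158), np.float64(0.166), np.float64(0.162)] yaw -5.0
tab [[0.44595605 0.0049196  0.138     ]]
handle [[0.56739844 0.02315515 0.186     ]
 [0.47438189 0.01034947 0.186     ]]
(390, 408, 3)
```

View pics/crop0.png

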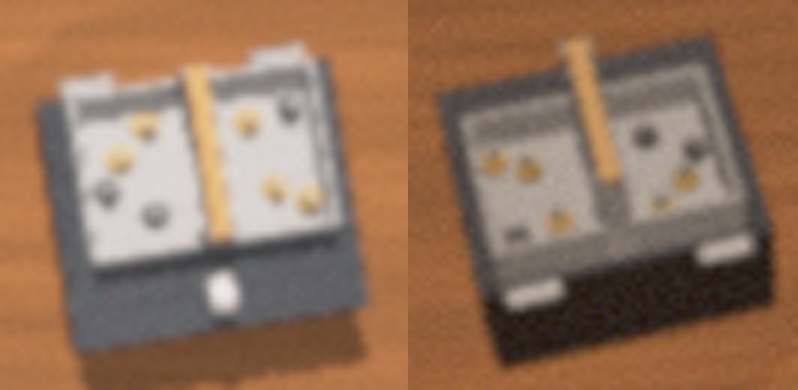

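```bash
cat > fit.py <<'E'
from h import *
from scipy.optimize import least_squares
A=lambda x,y:((x+.5)/6-.5+250,(y+.5)/6-.5+165)
B=lambda x,y:((x-408+.5)*70/390-.5+195,(y+.5)*72/390-.5+168)
T=load('top0');S=load('scene0')
obs=[(T,(-75,85,98),A(77,350)),(T,(-75,-85,98),A(367,302)),(T,(70,85,98),A(38,101)),(T,(70,-85,98),A(328,59)),(T,(-55,0,138),A(223,290)),
(S,(70,-85,0),B(505,365)),(S,(70,85,0),B(773,302)),(S,(-75,-85,98),B(438,95)),(S,(-75,85,98),B(712,39))]
tr=[(T,(-47.5,0,186),A(219,242)),(T,(47.5,0,186),A(196,67)),(S,(-47.5,0,186),B(577,42)),(S,(47.5,0,186),B(606,182))]
def W(p,l,d=(0,0)):
    c,s=np.cos(p[2]),np.sin(p[2]);l=np.array(l)/1000+[d[0],d[1],0]
    return [p[0]+c*l[0]-s*l[1],p[1]+s*l[0]+c*l[1],l[2]]
def res(p): return np.concatenate([proj(s,W(p,l))[0]-o for s,l,o in obs]+[proj(s,W(p,l,p[3:5]))[0]-o for s,l,o in tr])
r=least_squares(res,[.5,.01,.13,.02,0],loss='soft_l1')
print("box",r.x[:2],np.degrees(r.x[2]),"tray off",r.x[3:]);print(res(r.x).reshape(-1,2).round(1).tolist())
np.save('box.npy',r.x)
print("tray",W(r.x,(0,0,0),r.x[3:]),"tab",W(r.x,(-55,0,128)),"hinge",W(r.x,(70,0,90)))
# mat and panel refinement by contour
hsv=cv2.cvtColor(T["color"],cv2.COLOR_RGB2HSV)
for n,lo,hi,(x0,x1,y0,y1),z in(("mat",(0,0,0),(180,255,70),(175,245,175,245),.003),("panel",(0,0,150),(180,60,255),(340,402,175,240),.012)):
    m=np.zeros(hsv.shape[:2],np.uint8);m[y0:y1,x0:x1]=cv2.inRange(hsv,lo,hi)[y0:y1,x0:x1]
    c=max(cv2.findContours(m,0,2)[0],key=cv2.contourArea)[:,0].astype(float)
    P=back(T,c,z)[:,:2];rc=cv2.minAreaRect((P*1000).astype(np.float32));print(n,rc)
S0=sense();print(Ro.from_quat(S0["tool_rot"]).as_matrix().round(3).tolist())
E
python3 fit.py
```

```text
box [0.50313137 0.01674334] 8.818011491465205 tray off [ 0.01991157 -0.00168486]
[[-0.7, 0.2], [0.3, 0.7], [-0.6, -0.2], [0.1, -0.6], [-0.4, 0.2], [-1.1, 1.1], [0.3, 1.1], [-0.8, -0.6], [0.0, -1.1], [0.4, -0.8], [-0.3, -0.6], [-0.7, -0.6], [0.6, -0.9]]
tray [np.float64(0.5230658757239958), np.float64(0.018130762672739463), np.float64(0.0)] tab [np.float64(0.4487814598406679), np.float64(0.00831202848975587), np.float64(0.128)] hinge [np.float64(0.572303989842739), np.float64(0.027474089492880195), np.float64(0.09)]
mat ((467.7274475097656, 272.0645751953125), (151.7389373779297, 171.93942260742188), 74.99401092529297)
panel ((479.1606140136719, -305.59515380859375), (162.76063537597656, 161.61209106445312), 84.78720092773438)
[[0.34, 0.94, -0.001], [0.94, -0.34, -0.002], [-0.002, -0.0, -1.0]]
```

```bash
cat >> h.py <<'E'
def Rdown(a):
    a=np.radians(a);x=np.array([np.cos(a),np.sin(a),0]);z=np.array([0,0,-1.]);return np.c_[x,np.cross(z,x),z]
def goal(*g,ang=None):
    S=sense();R=Ro.from_quat(S["tool_rot"]).as_matrix();p=S["tcp_pos"]
    print("t",round(S["t"],2),"tcp",(p*1000).round(1),"F",S["force"].round(1),"gap",round(S["finger_gap"]*85.4,1),"q",S["q"].round(2),"tilt",np.degrees(np.arccos(-R[2,2])).round(2),"ang",np.degrees(np.arctan2(R[1,0],R[0,0])).round(1))
    for x,y,z,a in g: print((R.T@(np.array([x,y,z])-p)*1000).round(1),np.degrees(Ro.from_matrix(R.T@Rdown(a)).as_rotvec()).round(1))
E
python3 -c "
from h import *
goal((.523,.018,.27,98.8))"
```

```text
t 0.1 tcp [212.1 587.2 230.4] F [-0.4 -0.2  0.6] gap 85.0 q [ 1.05  0.53  1.43  0.    1.18 -0.18] tilt 0.11 ang 70.1
[-429.7  485.9  -38.9] [ -0.    0.1 -28.7]
```

{"method": "servo_tool", "body": {
  "targets": [
    [-40,45,-39,0,0,-3],
    [-90,100,-39,0,0,-8],
    [-140,155,-39,0,0,-12],
    [-190,215,-39,0,0,-16],
    [-240,270,-39,0,0,-20],
    [-290,330,-39,0,0,-24],
    [-340,385,-39,0,0,-28.7],
    [-390,440,-39,0,0,-28.7],
    [-420,475,-39,0,0,-28.7],
    [-430,486,-39,0,0,-28.7]
  ],
  "gripper": 60
}}

```text
t: 1.35
tcp_pos: [0.5075, 0.0462, 0.2701]
tool_rot: [0.651, 0.759, 0.0, -0.0]
force: [1.1, 1.2, 0.4]
finger_gap: 0.698
```

{"method": "servo_tool", "body": {
  "targets": [
    [0,0,0,0,0,0],
    [0,0,0,0,0,0],
    [0,0,0,0,0,0]
  ]
}}

```text
t: 1.72
tcp_pos: [0.5059, 0.0495, 0.2701]
tool_rot: [0.65, 0.76, -0.0, -0.001]
force: [-0.2, 0.1, 0.8]
finger_gap: 0.702
```

```bash
python3 -c "
from h import *
goal((.523,.018,.158,98.8))
s=snap('wrist','w1',1.4)
print(proj(s,[(.523,.018,.186),(.4487,.0083,.138)])*1.4)"
```

```text
t 1.73 tcp [505.9  49.5 270.1] F [-0.2  0.1  0.8] gap 60.0 q [-0.12  0.32  1.67  0.    1.15 -1.85] tilt 0.07 ang 98.9
[-33.8  12.1 112.1] [-0.1 -0.   0.1]
[[310.71825289 297.40253319]
 [319.04257574 166.34081169]]
```

View pics/w1.png

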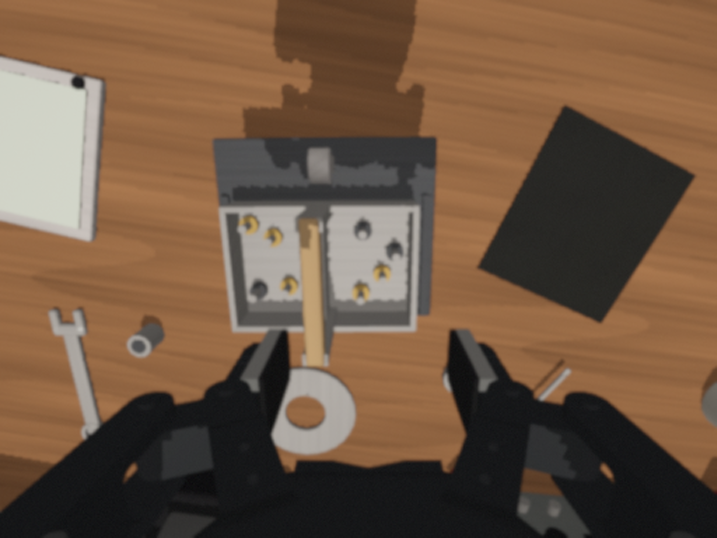

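{"method": "servo_tool", "body": {
  "targets": [
    [-17,6,0,0,0,0],
    [-34,12,20,0,0,0],
    [-34,12,50,0,0,0],
    [-34,12,80,0,0,0],
    [-34,12,100,0,0,0],
    [-34,12,108,0,0,0],
    [-34,12,112,0,0,0],
    [-34,12,112,0,0,0]
  ],
  "gripper": 40
}}

```text
t: 2.78
tcp_pos: [0.5246, 0.0163, 0.1587]
tool_rot: [0.65, 0.76, 0.0, 0.0]
force: [-0.1, -0.1, -0.6]
finger_gap: 0.466
```

```bash
python3 -c "
from h import *
s=load('w1')
m=back(s,np.array([(567,106),(694,177),(601,322),(478,268)])/1.4,.003);print(m.round(4),m.mean(0))
p=back(s,np.array([(103,79),(94,241)])/1.4,.012);print(p.round(4))
goal((.523,.018,.158,98.8))"
```

```text
[[0.3617 0.2218 0.003 ]
 [0.4043 0.3723 0.003 ]
 [0.5739 0.3263 0.003 ]
 [0.5339 0.1736 0.003 ]] [0.46845754 0.2734876  0.003     ]
[[ 0.4065 -0.2155  0.012 ]
 [ 0.5649 -0.228   0.012 ]]
t 2.77 tcp [524.6  16.3 158.7] F [-0.1 -0.1 -0.6] gap 39.8 q [-0.18  0.5   1.76 -0.    0.89 -1.91] tilt 0.06 ang 98.8
[ 1.9 -1.3  0.7] [0.1 0.  0. ]
```

{"method": "servo_tool", "body": {
  "targets": [
    [1,0,0,0,0,0],
    [2,0,0,0,0,0],
    [2,0,0,0,0,0],
    [2,0,0,0,0,0],
    [2,0,0,0,0,0],
    [2,0,0,0,0,0]
  ],
  "gripper": 6,
  "newtons": 90
}}

```text
t: 3.52
tcp_pos: [0.5243, 0.018, 0.1591]
tool_rot: [0.65, 0.76, 0.0, 0.001]
force: [-1.3, -1.8, 6.4]
finger_gap: 0.122
```

{"method": "servo_tool", "body": {
  "targets": [
    [0,0,-2,0,0,0],
    [0,0,-6,0,0,0],
    [0,0,-12,0,0,0],
    [0,0,-20,0,0,0],
    [0,0,-32,0,0,0],
    [0,0,-46,0,0,0],
    [0,0,-56,0,0,0],
    [0,0,-60,0,0,0],
    [0,0,-60,0,0,0]
  ]
}}

```text
t: 4.65
tcp_pos: [0.5238, 0.0184, 0.2186]
tool_rot: [0.651, 0.759, 0.0, 0.0]
force: [0.5, 0.3, -3.3]
finger_gap: 0.122
```

```bash
python3 -c "
from h import *
s=snap('scene','s2',1)
goal((.468,.272,.22,75),(.468,.272,.07,75))"
```

```text
t 4.7 tcp [523.6  18.4 218.2] F [-0.8 -0.2 -3. ] gap 10.7 q [-0.18  0.41  1.7  -0.    1.03 -1.9 ] tilt 0.02 ang 98.8
[259.1 -16.   -1.7] [-0.  -0.  23.8]
[259.1 -15.9 148.3] [-0.  -0.  23.8]
```

{"method": "servo_tool", "body": {
  "targets": [
    [8,0,0,0,0,1],
    [24,-2,0,0,0,3],
    [48,-4,0,0,0,6],
    [78,-6,0,0,0,9],
    [110,-8,0,0,0,12],
    [142,-10,0,0,0,15],
    [174,-12,0,0,0,18],
    [206,-14,0,0,0,21],
    [234,-15,0,0,0,23],
    [250,-16,0,0,0,23.8]
  ]
}}

```text
t: 5.95
tcp_pos: [0.4685, 0.2647, 0.2178]
tool_rot: [0.793, 0.609, -0.001, -0.0]
force: [0.2, 0.2, -2.6]
finger_gap: 0.123
```

{"method": "servo_tool", "body": {
  "targets": [
    [5,0,0,0,0,0],
    [9,0,0,0,0,0],
    [9,0,2,0,0,0],
    [9,0,10,0,0,0],
    [9,0,24,0,0,0],
    [9,0,44,0,0,0],
    [9,0,66,0,0,0],
    [9,0,88,0,0,0],
    [9,0,108,0,0,0],
    [9,0,120,0,0,0]
  ]
}}

```text
t: 7.2
tcp_pos: [0.4711, 0.2711, 0.0965]
tool_rot: [0.793, 0.609, -0.001, -0.0]
force: [1.0, 0.2, -2.9]
finger_gap: 0.124
```

```bash
python3 -c "
from h import *
s=snap('scene','s3',1.5)
goal((.468,.272,.065,74.5))"
```

```text
t 7.25 tcp [470.7 270.9  95.6] F [-0.3 -0.4 -4.5] gap 10.7 q [ 0.32  0.62  1.75 -0.    0.78 -0.99] tilt 0.24 ang 75.0
[ 0.4 -2.7 30.6] [-0.2  0.1  0.5]
```

View pics/s3.png

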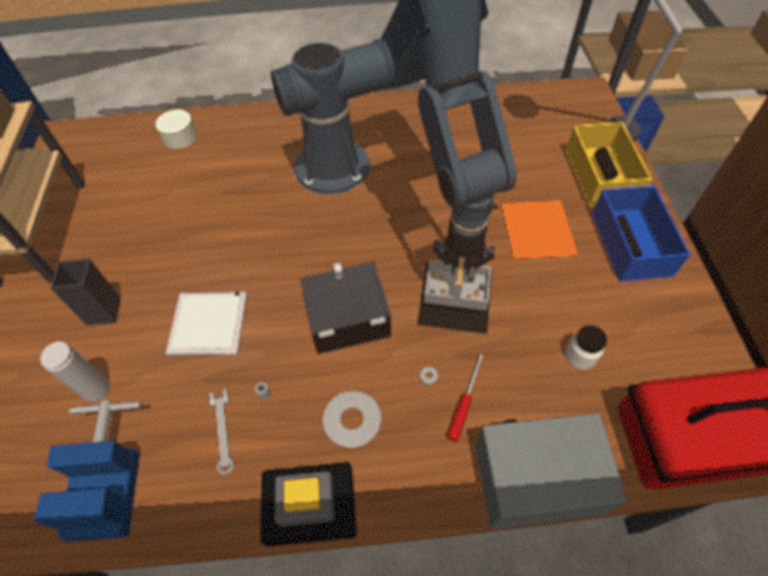

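The tray hangs level at (458,282), lined up over the mat. The box at (345,305) is clear, its flap still shut. Next I lower the tray.

{"method": "servo_tool", "body": {
  "targets": [
    [0,-2,8,0,0,0],
    [0,-2.7,16,0,0,0],
    [0,-2.7,22,0,0,0],
    [0,-2.7,26,0,0,0],
    [0,-2.7,28,0,0,0],
    [0,-2.7,30,0,0,0],
    [0,-2.7,31,0,0,0],
    [0,-2.7,31,0,0,0]
  ]
}}

```text
t: 8.25
tcp_pos: [0.4693, 0.2723, 0.0673]
tool_rot: [0.793, 0.609, 0.0, 0.0]
force: [-0.4, -0.2, -4.2]
finger_gap: 0.119
```

```bash
python3 -c "
from h import *
goal((.468,.272,.064,75))"
```

```text
t 8.25 tcp [469.3 272.3  67.3] F [-0.4 -0.2 -4.2] gap 10.1 q [ 0.32  0.67  1.77 -0.    0.71 -0.99] tilt 0.0 ang 75.0
[-0.7 -1.2  3.3] [0. 0. 0.]
```

{"method": "servo_tool", "body": {
  "targets": [
    [0,-1,1,0,0,0],
    [0,-1,2,0,0,0],
    [0,-1,3,0,0,0],
    [0,-1,3.5,0,0,0],
    [0,-1,3.5,0,0,0],
    [0,-1,3.5,0,0,0]
  ]
}}

```text
t: 9.0
tcp_pos: [0.4683, 0.2726, 0.0642]
tool_rot: [0.793, 0.609, 0.0, 0.0]
force: [-1.1, -0.7, 3.6]
finger_gap: 0.12
```

{"method": "servo_tool", "body": {
  "targets": [
    [0,0,0,0,0,0],
    [0,0,0,0,0,0],
    [0,0,0,0,0,0],
    [0,0,-10,0,0,0],
    [0,0,-35,0,0,0],
    [0,0,-70,0,0,0],
    [0,0,-110,0,0,0],
    [0,0,-135,0,0,0],
    [0,0,-140,0,0,0]
  ],
  "gripper": 40
}}

```text
t: 10.12
tcp_pos: [0.4694, 0.273, 0.2062]
tool_rot: [0.793, 0.609, 0.002, 0.001]
force: [0.1, 0.5, -0.4]
finger_gap: 0.467
```

```bash
python3 -c "
from h import *
goal((.449,.0083,.2,98.8),(.449,.0083,.109,98.8))
snap('wrist','w4',1)"
```

```text
t 10.12 tcp [469.4 273.  206.2] F [ 0.1  0.5 -0.4] gap 39.9 q [ 0.32  0.45  1.67  0.    1.02 -0.99] tilt 0.28 ang 75.0
[-261.    48.6    5.7] [  0.3  -0.1 -23.8]
[-261.3   48.2   96.7] [  0.3  -0.1 -23.8]
```

{"method": "servo_tool", "body": {
  "targets": [
    [-15,3,0,0,0,-1],
    [-45,8,0,0,0,-4],
    [-85,16,0,0,0,-8],
    [-125,24,0,0,0,-12],
    [-165,31,0,0,0,-16],
    [-200,38,0,0,0,-20],
    [-230,43,0,0,0,-23.8],
    [-252,47,0,0,0,-23.8],
    [-261,48.5,0,0,0,-23.8],
    [-261,48.5,0,0,0,-23.8]
  ]
}}

```text
t: 11.42
tcp_pos: [0.4473, 0.0079, 0.2032]
tool_rot: [0.651, 0.759, -0.0, -0.001]
force: [-0.7, 0.6, -0.4]
finger_gap: 0.465
```

```bash
python3 -c "
from h import *
goal((.449,.0083,.109,98.8))
s=snap('top','t5',1); snap('wrist','w5',1.4)
s=load('w5');print(proj(s,[(.4488,.0083,.14),(.4488,.0083,.128)])*1.4)
b=np.load('box.npy')
import sys;sys.argv=['']
c,sn=np.cos(b[2]),np.sin(b[2])
for l in [(-75,85,98),(-75,-85,98),(70,85,98),(70,-85,98)]: print(proj(s,[(b[0]+(c*l[0]-sn*l[1])/1e3,b[1]+(sn*l[0]+c*l[1])/1e3,l[2]/1e3)])*1.4)
"
```

```text
t 11.43 tcp [447.3   7.9 203.2] F [-0.7  0.6 -0.4] gap 39.7 q [-0.23  0.34  1.89  0.    0.92 -1.96] tilt 0.09 ang 98.8
[ 0.1  1.8 94.2] [-0.1 -0.  -0. ]
[[366.11476046 292.4374015 ]
 [366.1880081  285.35490638]]
[[500.39656306 240.14789859]]
[[232.20791279 240.12471607]]
[[481.18499067 431.93527078]]
[[251.80114683 432.02552051]]
```

View pics/w5.png

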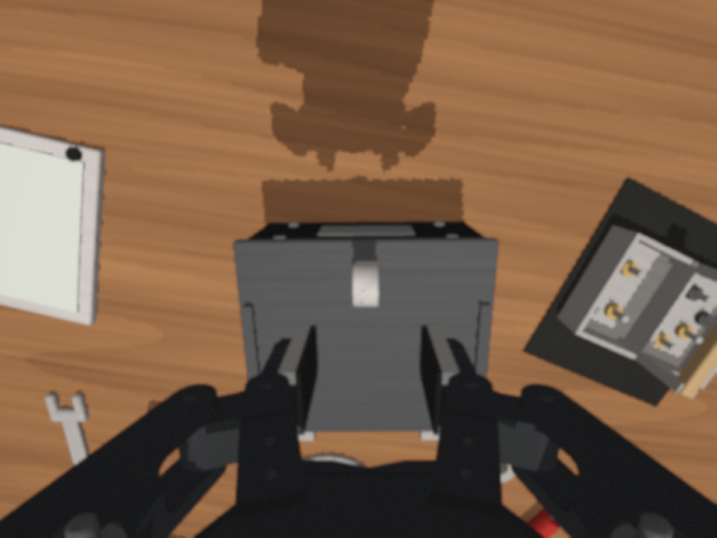

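The flap corners at (235,241) and (498,240) and the tab at (366,285) all match the prediction, so I descend on the tab.

{"method": "servo_tool", "body": {
  "targets": [
    [0,2,15,0,0,0],
    [0,2,40,0,0,0],
    [0,2,65,0,0,0],
    [0,2,82,0,0,0],
    [0,2,90,0,0,0],
    [0,2,94,0,0,0],
    [0,2,94,0,0,0]
  ]
}}

```text
t: 12.4
tcp_pos: [0.45, 0.0084, 0.11]
tool_rot: [0.65, 0.76, 0.0, 0.0]
force: [0.3, 0.2, 0.4]
finger_gap: 0.471
```

{"method": "servo_tool", "body": {
  "targets": [
    [0,0,0,0,0,0],
    [0,0,0,0,0,0],
    [0,0,0,0,0,0],
    [0,0,0,0,0,0],
    [0,0,0,0,0,0]
  ],
  "gripper": 8,
  "newtons": 45
}}

```text
t: 13.02
tcp_pos: [0.4503, 0.0071, 0.1105]
tool_rot: [0.65, 0.76, -0.0, 0.001]
force: [-1.3, -5.5, 2.5]
finger_gap: 0.153
```

```bash
python3 -c "
from h import *
goal()
import numpy as np
# tool y = box? ; shifts for swing in tool axes, relative to closed pose
R=Ro.from_quat(sense()['tool_rot']).as_matrix(); b=np.load('box.npy')[2]
ux=np.array([np.cos(b),np.sin(b),0])
f=lambda t:(-125*np.cos(t)+38*np.sin(t))*ux+np.array([0,0,125*np.sin(t)+38*np.cos(t)])
for t in np.append(np.arange(.0,1.75,.05),[1.75]): print(t.round(2),(R.T@(f(t)-f(0))).round(1))
"
```

```text
t 13.03 tcp [450.3   7.1 110.5] F [-1.3 -5.5  2.5] gap 13.0 q [-0.23  0.51  1.97 -0.    0.65 -1.96] tilt 0.14 ang 98.9
0.0 [0. 0. 0.]
0.05 [-0.   2.1 -6.2]
0.1 [ -0.    4.4 -12.3]
0.15 [ -0.    7.1 -18.2]
0.2 [ -0.1  10.1 -24.1]
0.25 [ -0.1  13.3 -29.7]
0.3 [ -0.1  16.9 -35.2]
0.35 [ -0.1  20.7 -40.5]
0.4 [ -0.1  24.7 -45.6]
0.45 [ -0.1  29.  -50.6]
0.5 [ -0.2  33.6 -55.2]
0.55 [ -0.2  38.4 -59.7]
0.6 [ -0.2  43.4 -63.9]
0.65 [ -0.2  48.6 -67.8]
0.7 [ -0.2  54.  -71.5]
0.75 [ -0.2  59.5 -74.9]
0.8 [ -0.3  65.3 -78.1]
0.85 [ -0.3  71.1 -80.9]
0.9 [ -0.3  77.2 -83.4]
0.95 [ -0.3  83.3 -85.7]
1.0 [ -0.3  89.5 -87.6]
1.05 [ -0.3  95.9 -89.2]
1.1 [ -0.3 102.3 -90.5]
1.15 [ -0.3 108.7 -91.5]
1.2 [ -0.3 115.2 -92.1]
1.25 [ -0.4 121.8 -92.5]
1.3 [ -0.4 128.3 -92.5]
1.35 [ -0.4 134.8 -92.1]
1.4 [ -0.4 141.3 -91.5]
1.45 [ -0.4 147.8 -90.5]
1.5 [ -0.4 154.2 -89.2]
1.55 [ -0.4 160.5 -87.6]
1.6 [ -0.4 166.7 -85.6]
1.65 [ -0.4 172.9 -83.4]
1.7 [ -0.4 178.9 -80.8]
1.75 [ -0.4 184.8 -78. ]
```

{"method": "servo_tool", "body": {
  "targets": [
    [-0.5,0.5,-2,0,0,0],
    [-1,2,-6,0,0,0],
    [-1,4.4,-12.3,0,0,0],
    [-1,7,-18.2,0,0,0],
    [-1,10,-24,0,0,0],
    [-1,13.3,-29.7,0,0,0],
    [-1,16.9,-35.2,0,0,0],
    [-1,20.7,-40.5,0,0,0],
    [-1,24.7,-45.6,0,0,0],
    [-1,29,-50.6,0,0,0]
  ]
}}

```text
t: 14.28
tcp_pos: [0.4784, 0.0117, 0.1605]
tool_rot: [0.651, 0.759, -0.0, -0.0]
force: [2.5, -4.9, -10.2]
finger_gap: 0.158
```

{"method": "servo_tool", "body": {
  "targets": [
    [0,4.6,-4.6,0,0,0],
    [0,9.4,-9.1,0,0,0],
    [0,14.4,-13.3,0,0,0],
    [0,19.6,-17.2,0,0,0],
    [0,25,-20.9,0,0,0],
    [0,30.5,-24.3,0,0,0],
    [0,36.3,-27.5,0,0,0],
    [0,42.1,-30.3,0,0,0],
    [0,48.2,-32.8,0,0,0],
    [0,54.3,-35.1,0,0,0]
  ]
}}

```text
t: 15.52
tcp_pos: [0.5288, 0.0199, 0.1949]
tool_rot: [0.65, 0.76, -0.003, -0.003]
force: [-3.4, -6.2, -6.2]
finger_gap: 0.155
```

{"method": "servo_tool", "body": {
  "targets": [
    [0,6.2,-1.9,0,0,0],
    [0,12.6,-3.5,0,0,0],
    [0,19,-4.8,0,0,0],
    [0,25.4,-5.8,0,0,0],
    [0,31.9,-6.4,0,0,0],
    [0,38.5,-6.8,0,0,0],
    [0,45,-6.8,0,0,0],
    [0,51.5,-6.4,0,0,0],
    [0,58,-5.8,0,0,0],
    [0,64.5,-4.8,0,0,0]
  ]
}}

```text
t: 16.77
tcp_pos: [0.5929, 0.0302, 0.2009]
tool_rot: [0.651, 0.759, -0.002, -0.003]
force: [-3.6, -3.3, 1.2]
finger_gap: 0.153
```

```bash
python3 -c "
from h import *
goal()"
```

```text
t 16.77 tcp [592.9  30.2 200.9] F [-3.6 -3.3  1.2] gap 13.1 q [-0.14  0.52  1.54 -0.    1.09 -1.86] tilt 0.4 ang 98.8
```

{"method": "servo_tool", "body": {
  "targets": [
    [0,6.4,1.3,0,0,0],
    [0,12.7,2.9,0,0,0],
    [0,18.9,4.9,0,0,0],
    [0,25.1,7.1,0,0,0],
    [0,28,8.4,0,0,0],
    [0,31,9.7,0,0,0],
    [0,33,10.6,0,0,0],
    [0,35,11.5,0,0,0],
    [0,37,12.5,0,0,0],
    [0,37,12.5,0,0,0]
  ]
}}

```text
t: 18.02
tcp_pos: [0.6331, 0.0366, 0.188]
tool_rot: [0.651, 0.759, 0.001, -0.0]
force: [-1.1, 3.3, 3.7]
finger_gap: 0.15
```

{"method": "servo_tool", "body": {
  "targets": [
    [0,1,0.5,0,0,0],
    [0,2,1,0,0,0],
    [0,3,1.6,0,0,0],
    [0,3,1.6,0,0,0]
  ]
}}

```text
t: 18.52
tcp_pos: [0.6358, 0.0371, 0.1865]
tool_rot: [0.651, 0.759, 0.001, -0.0]
force: [-2.0, 4.1, 5.1]
finger_gap: 0.151
```

```bash
python3 -c "
from h import *
goal();s=snap('scene','s6',1.5)
"
```

```text
t 18.52 tcp [635.8  37.1 186.5] F [-2.   4.1  5.1] gap 12.9 q [-0.12  0.59  1.45  0.    1.1  -1.84] tilt 0.11 ang 98.8
```

View pics/s6.png

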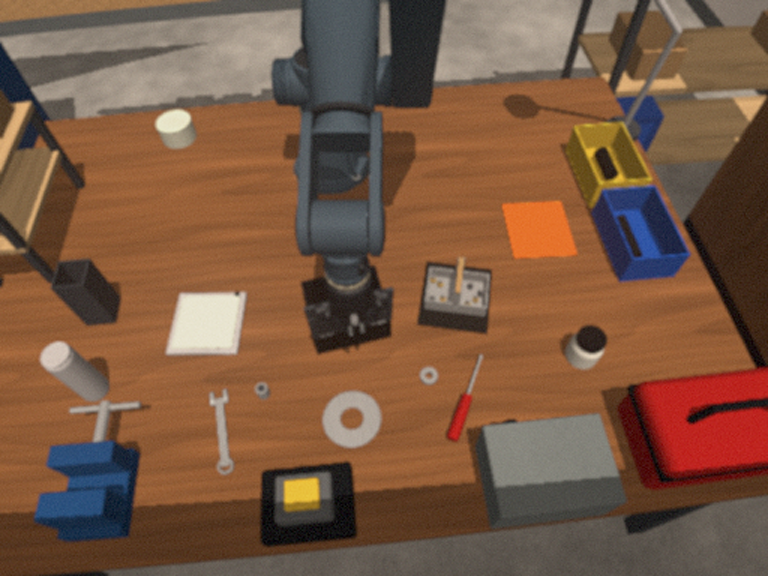

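{"method": "servo_tool", "body": {
  "targets": [
    [0,1,0.6,0,0,0],
    [0,2,1.1,0,0,0],
    [0,3,1.7,0,0,0],
    [0,4,2.2,0,0,0],
    [0,4,2.2,0,0,0]
  ]
}}

```text
t: 19.2
tcp_pos: [0.6398, 0.0377, 0.1843]
tool_rot: [0.651, 0.759, 0.001, -0.0]
force: [-1.9, 3.6, 4.9]
finger_gap: 0.155
```

{"method": "servo_tool", "body": {
  "targets": [
    [0,1,0.6,0,0,0],
    [0,2,1.2,0,0,0],
    [0,3,1.8,0,0,0],
    [0,4,2.4,0,0,0],
    [0,5,3,0,0,0],
    [0,5,3,0,0,0]
  ]
}}

```text
t: 19.95
tcp_pos: [0.6417, 0.038, 0.183]
tool_rot: [0.65, 0.76, -0.002, -0.002]
force: [-11.8, 2.5, 16.9]
finger_gap: 0.158
```

```bash
python3 -c "
from h import *
goal();s=snap('wrist','w7',1.4)
"
```

```text
t 19.95 tcp [641.7  38.  183. ] F [-11.8   2.5  16.9] gap 13.5 q [-0.11  0.61  1.43 -0.    1.11 -1.84] tilt 0.3 ang 98.9
```

View pics/w7.png

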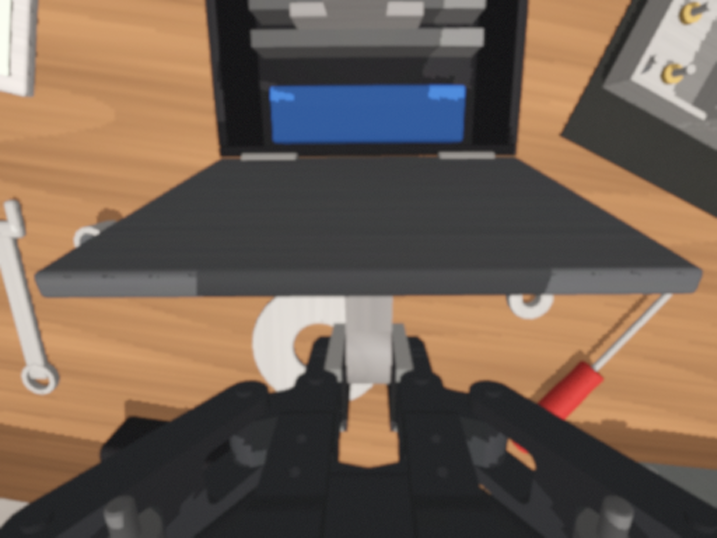

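The flap is against its stop: it carries about 20 N and its upper edge runs along row 280. The rails at (365,20) and the blue pack at (367,113) are in view. I release the tab and back out upward.

{"method": "servo_tool", "body": {
  "targets": [
    [0,-1,-1,0,0,0],
    [0,-1,-1,0,0,0],
    [0,-1,-1,0,0,0],
    [0,2,-8,0,0,0],
    [0,4,-25,0,0,0],
    [0,4,-50,0,0,0],
    [0,4,-80,0,0,0],
    [0,4,-110,0,0,0],
    [0,4,-135,0,0,0],
    [0,4,-145,0,0,0]
  ],
  "gripper": 40
}}

```text
t: 21.25
tcp_pos: [0.6494, 0.038, 0.3282]
tool_rot: [0.651, 0.759, 0.001, 0.002]
force: [0.1, -0.0, -0.3]
finger_gap: 0.464
```

```bash
python3 -c "
from h import *
goal((.488,.0144,.32,8.8))"
```

```text
t 21.25 tcp [649.4  38.  328.2] F [ 0.1 -0.  -0.3] gap 39.6 q [-0.11  0.48  1.25  0.    1.42 -1.84] tilt 0.24 ang 98.8
[   1.5 -163.2    7.6] [ 0.2 -0.1 90. ]
```

{"method": "servo_tool", "body": {
  "targets": [
    [0,-15,0,0,0,8],
    [0,-40,0,0,0,18],
    [0,-70,0,0,0,28],
    [0,-100,0,0,0,38],
    [0,-130,0,0,0,48],
    [1.5,-150,0,0,0,58],
    [1.5,-160,0,0,0,68],
    [1.5,-163,0,0,0,78],
    [1.5,-163,0,0,0,86],
    [1.5,-163,0,0,0,90]
  ]
}}

```text
t: 22.5
tcp_pos: [0.4867, 0.0146, 0.3255]
tool_rot: [0.997, 0.076, -0.0, -0.0]
force: [-0.3, 0.8, -0.1]
finger_gap: 0.471
```

{"method": "servo_tool", "body": {
  "targets": [
    [0,0,0,0,0,0],
    [0,0,0,0,0,0]
  ]
}}

```text
t: 22.75
tcp_pos: [0.4869, 0.0146, 0.3257]
tool_rot: [0.997, 0.077, -0.0, -0.0]
force: [0.8, -0.1, -0.5]
finger_gap: 0.472
```

```bash
python3 -c "
from h import *
goal((.488,.0144,.2,8.8))
s=snap('wrist','w8',1.4);snap('top','t8',1)
b=np.load('box.npy');c,sn=np.cos(b[2]),np.sin(b[2])
for l in [(-70,85,90),(-70,-85,90),(-15,-18,83),(-15,18,83),(-15,0,83)]:
  X=(b[0]+(c*l[0]-sn*l[1])/1e3,b[1]+(sn*l[0]+c*l[1])/1e3,l[2]/1e3);print(l,np.round(X,4),(proj(s,[X])*1.4).round(0))
"
```

```text
t 22.75 tcp [486.9  14.6 325.7] F [ 0.8 -0.1 -0.5] gap 40.3 q [-0.2   0.23  1.64  0.    1.27 -0.36] tilt 0.03 ang 8.9
[  1.1   0.4 125.7] [-0.   0.   0.1]
(-70, 85, 90) [0.4209 0.09   0.09  ] [[309. 138.]]
(-70, -85, 90) [ 0.447 -0.078  0.09 ] [[315. 313.]]
(-15, -18, 83) [ 0.4911 -0.0033  0.083 ] [[369. 248.]]
(-15, 18, 83) [0.4855 0.0322 0.083 ] [[370. 211.]]
(-15, 0, 83) [0.4883 0.0144 0.083 ] [[370. 230.]]
```

View pics/w8.png

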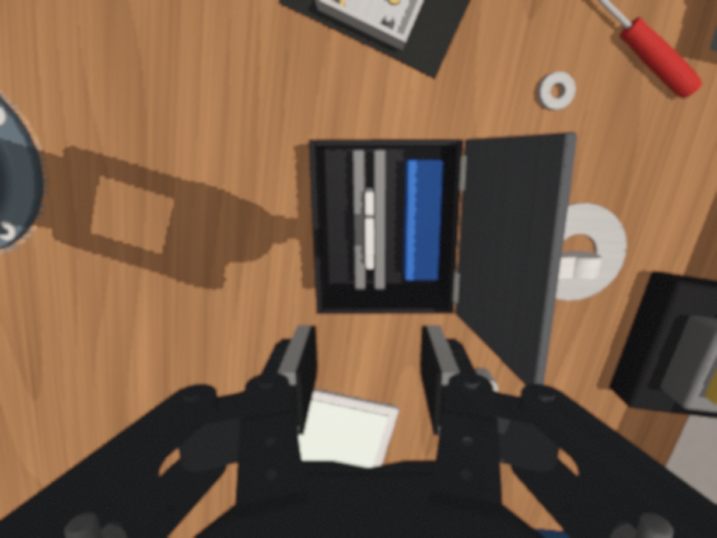

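Flap open, plate visible in the slot at about (370,229). I enlarge it to separate the tab from the body.

```bash
python3 -c "
from h import *
s=load('w8');im=s['color'][95:230,215:400]
cv2.imwrite('pics/c8.png',cv2.resize(im,None,fx=4.2,fy=4.2,interpolation=cv2.INTER_CUBIC)[:,:,::-1])
b=np.load('box.npy');c,sn=np.cos(b[2]),np.sin(b[2])
for l in [(-15,-40,56),(-15,40,56),(-15,-18,83),(-15,18,83),(-70,85,90),(-70,-85,90)]:
  X=(b[0]+(c*l[0]-sn*l[1])/1e3,b[1]+(sn*l[0]+c*l[1])/1e3,l[2]/1e3);print(l,((proj(s,[X])-[215,95])*4.2).round(0))
"
```

```text
(-15, -40, 56) [[205. 387.]]
(-15, 40, 56) [[206. 158.]]
(-15, -18, 83) [[205. 344.]]
(-15, 18, 83) [[206. 235.]]
(-70, 85, 90) [[23. 15.]]
(-70, -85, 90) [[ 43. 541.]]
```

View pics/c8.png

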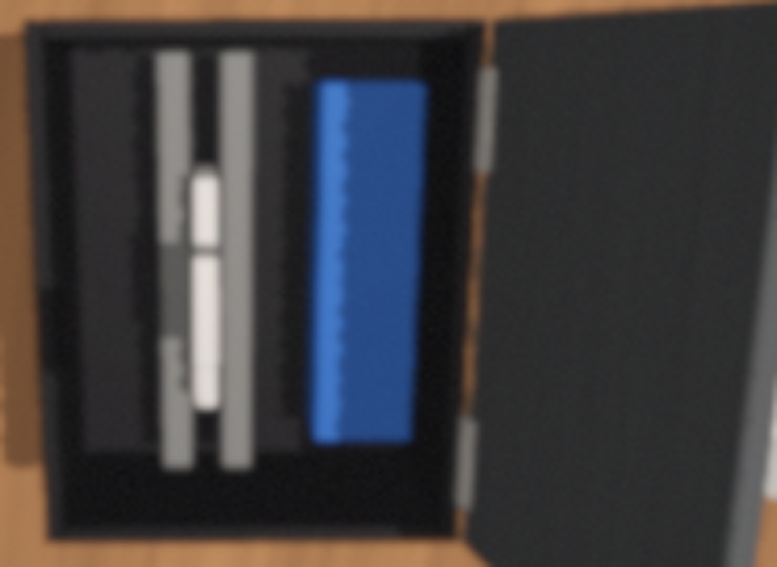

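The plate spans rows 172–410, its tab rows 250–362, and it sits at column 206. That puts it 6 mm towards the box's −y, and on the slot line as expected.

```bash
python3 -c "
from h import *
goal((.4892,.0085,.12,8.8),(.4892,.0085,.053,8.8))"
```

```text
t 22.85 tcp [487.   14.6 325.8] F [ 0.1 -0.3 -0.9] gap 40.2 q [-0.2   0.23  1.64 -0.    1.27 -0.35] tilt 0.02 ang 8.9
[  1.3   6.3 205.8] [-0.   0.   0.1]
[  1.3   6.3 272.8] [-0.   0.   0.1]
```

{"method": "servo_tool", "body": {
  "targets": [
    [0,2,15,0,0,0],
    [1,5,45,0,0,0],
    [1.3,6.3,85,0,0,0],
    [1.3,6.3,125,0,0,0],
    [1.3,6.3,165,0,0,0],
    [1.3,6.3,195,0,0,0],
    [1.3,6.3,215,0,0,0],
    [1.3,6.3,225,0,0,0],
    [1.3,6.3,235,0,0,0]
  ],
  "gripper": 32
}}

```text
t: 23.98
tcp_pos: [0.4899, 0.0084, 0.0909]
tool_rot: [0.997, 0.077, 0.001, 0.0]
force: [-0.4, 0.7, 0.3]
finger_gap: 0.376
```

{"method": "servo_tool", "body": {
  "targets": [
    [0,0,8,0,0,0],
    [0,0,18,0,0,0],
    [0,0,27,0,0,0],
    [0,0,33,0,0,0],
    [0,0,37,0,0,0],
    [0,0,38,0,0,0],
    [0,0,38,0,0,0]
  ]
}}

```text
t: 24.85
tcp_pos: [0.4893, 0.0085, 0.0531]
tool_rot: [0.997, 0.077, 0.0, 0.0]
force: [0.2, 0.2, -0.3]
finger_gap: 0.373
```

```bash
python3 -c "
from h import *
goal((.4892,.0085,.053,8.8))"
```

```text
t 24.85 tcp [489.3   8.5  53.1] F [ 0.2  0.2 -0.3] gap 31.9 q [-0.21  0.66  1.91  0.    0.58 -0.37] tilt 0.01 ang 8.8
[-0.1 -0.   0.1] [ 0. -0.  0.]
```

{"method": "servo_tool", "body": {
  "targets": [
    [0,0,0,0,0,0],
    [0,0,0,0,0,0],
    [0,0,0,0,0,0],
    [0,0,0,0,0,0],
    [0,0,0,0,0,0]
  ],
  "gripper": 2,
  "newtons": 70
}}

```text
t: 25.48
tcp_pos: [0.4895, 0.0085, 0.0533]
tool_rot: [0.997, 0.077, 0.0, 0.0]
force: [-0.2, 0.9, 5.1]
finger_gap: 0.082
```

{"method": "servo_tool", "body": {
  "targets": [
    [0,0,-2,0,0,0],
    [0,0,-6,0,0,0],
    [0,0,-12,0,0,0],
    [0,0,-20,0,0,0],
    [0,0,-30,0,0,0],
    [0,0,-40,0,0,0],
    [0,0,-50,0,0,0]
  ]
}}

```text
t: 26.35
tcp_pos: [0.4893, 0.0085, 0.1039]
tool_rot: [0.997, 0.077, 0.0, 0.0]
force: [0.9, 0.6, -0.8]
finger_gap: 0.085
```

{"method": "servo_tool", "body": {
  "targets": [
    [0,0,-15,0,0,0],
    [0,0,-35,0,0,0],
    [0,0,-60,0,0,0],
    [0,0,-85,0,0,0],
    [0,0,-105,0,0,0],
    [0,0,-115,0,0,0],
    [0,0,-116,0,0,0],
    [0,0,-116,0,0,0]
  ]
}}

```text
t: 27.35
tcp_pos: [0.4886, 0.0086, 0.2184]
tool_rot: [0.997, 0.077, -0.001, -0.0]
force: [-0.6, 1.1, -1.7]
finger_gap: 0.085
```

```bash
python3 -c "
from h import *
goal((.4793,-.3065,.22,8.8));snap('top','t9',1)
s=load('w8');p=back(s,np.array([(319,393),(397,407)])/1.4,.012);print(p)"
```

```text
t 27.35 tcp [488.6   8.6 218.4] F [-0.6  1.1 -1.7] gap 7.3 q [-0.21  0.36  1.78 -0.    1.   -0.37] tilt 0.09 ang 8.8
[-57.6 310.   -1.7] [-0.   0.1  0. ]
[[ 0.45898499 -0.22341909  0.012     ]
 [ 0.56380896 -0.22862965  0.012     ]]
```

{"method": "servo_tool", "body": {
  "targets": [
    [-2,8,-1,0,0,0],
    [-5,25,-1,0,0,0],
    [-9,50,-1,0,0,0],
    [-16,85,-1,0,0,0],
    [-23,122,-1,0,0,0],
    [-30,160,-1,0,0,0],
    [-37,198,-1,0,0,0],
    [-44,235,-1,0,0,0],
    [-49,265,-1,0,0,0],
    [-53,287,-1,0,0,0]
  ]
}}

```text
t: 28.65
tcp_pos: [0.4803, -0.2857, 0.2197]
tool_rot: [0.997, 0.076, -0.0, 0.0]
force: [-0.3, 0.8, -1.9]
finger_gap: 0.081
```

{"method": "servo_tool", "body": {
  "targets": [
    [-2,12,0,0,0,0],
    [-4,19,0,0,0,0],
    [-4.5,22,0,0,0,0],
    [-4.5,22,0,0,0,0],
    [-4.5,22,0,0,0,0],
    [-4.5,22,0,0,0,0],
    [-4.5,22,0,0,0,0]
  ]
}}

```text
t: 29.52
tcp_pos: [0.4799, -0.3054, 0.2201]
tool_rot: [0.997, 0.077, 0.0, 0.0]
force: [0.0, -0.4, -2.4]
finger_gap: 0.081
```

```bash
python3 -c "
from h import *
goal((.4793,-.3055,.22,8.8))
snap('scene','s10',1);s=snap('top','t10',1)
a=load('scene','') if 0 else cv2.imread('pics/s10.png');b=cv2.imread('pics/t10.png')
cv2.imwrite('pics/f10.png',np.vstack([cv2.resize(a[110:290,60:360],(600,360)),cv2.resize(b[160:280,160:420],(600,240*600//520))]))"
```

```text
t 29.52 tcp [ 479.9 -305.4  220.1] F [ 0.  -0.4 -2.4] gap 6.9 q [-0.76  0.47  1.59  0.    1.09 -0.92] tilt 0.0 ang 8.9
[-0.6  0.   0.1] [ 0.  -0.   0.1]
```

View pics/f10.png

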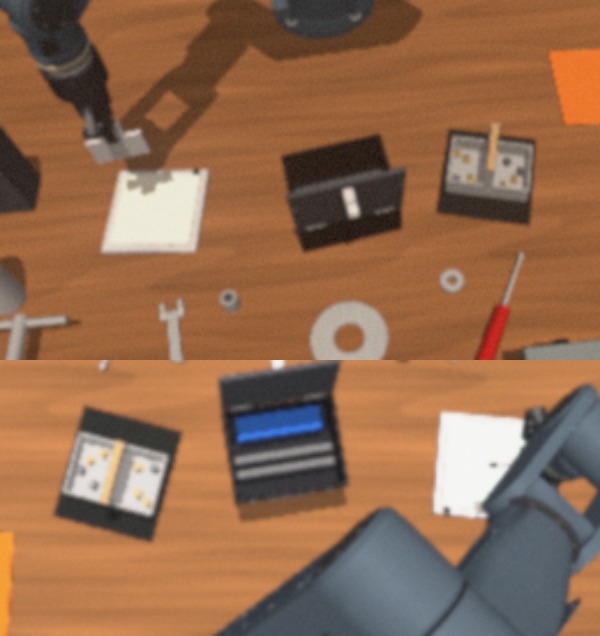

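The plate is held upright above the panel, the flap leans open past vertical, the tray sits centred on the black mat, and the other parts are undisturbed. I'm handing in.

```bash
python3 -c "
from h import *
goal();print(np.abs(sense()['qd']).max());print(sign_off())"
```

```text
t 29.62 tcp [ 479.9 -305.5  220. ] F [ 0.5 -0.  -0.7] gap 7.5 q [-0.76  0.47  1.59 -0.    1.09 -0.92] tilt 0.0 ang 8.8
0.001928158651174568
the job is handed in; nothing more can be done
None
```

I did the whole job in the order asked and handed it in at 29.6 s. The hand-in gave no verdict.

- **Tray:** I lifted it level by its handle and set it on the middle of the black mat, turned to match the mat. It touched down with only a few newtons.
- **Flap:** I swung it open by the finger tab until it met its stop at about 20 N, and it stayed open after release. The angle I worked out there was about 1.82 rad against the 1.75 given for the stop. I put this down to small errors in the hinge position and in the grip on the tab.
- **Plate:** I drew it out by its tab and am holding it tab up over the panel. The tool is at (0.480, -0.305), against a measured panel centre of about (0.479, -0.306). Tool tilt is about 0°, and the arm is still. The lower edge is about 17 cm above the bench, worked out from the grasp height.

The last pictures show the plate gripped and upright, the slot empty, the flap open, the tray centred on the mat and no bystander in view visibly moved. The arm hides part of the panel from above, so the plate's centring there rests on the measured tool position. My two measurements of the panel's centre differ by about 3 mm.

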